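# Rock the battery pack into its sprung charging dock

### The arm

A 6-joint arm with a two-finger parallel gripper is mounted at the origin on a cart in front of the work surface, level with it; the furniture and walls round the work are solid. World frame = base frame: x ahead of the robot, y to its left, z up, the work surface at z = 0. Lengths are in m, angles in degrees, forces in N, time in s.
With the tool pointing down it reaches from about 0.3 to 0.95 m from the base axis. Payload 3.1 kg.
Tool frame: the origin (TCP) lies at the very end of the fingers, on their centre line; the grasp point (between the pads) lies 19 mm behind it (grasp_offset is the distance from the TCP to the grasp point, in m); z points along the fingers, y is the line along which they close (so a half turn about z gives the same grasp; the last joint's range is limited). The gripper opens to 85 mm and grips with 20 to 120 N. Pads are 22 mm wide; open, the fingers measure 114 mm over their backs; the gripper's body (76 mm by 85 mm) begins 54 mm behind the grasp point. The pads swing forward as they close: fully open they stand 13 mm farther back than shut.
Start: joints at [59.662, 17.653, 93.61, -0, 68.738, -3.994], TCP at [0.277, 0.56, 0.231] pointing down, gripper open.
Joint ranges: [-175.34, 175.34], [-45.06, 112.39], [2.9, 150.54], [-68.45, 248.45], [3.09, 151.38], [-168.51, 168.51]. Speed limits (degrees/s): [159.86, 159.86, 180, 180, 180, 180].

### API

Orientations are given as [roll, pitch, yaw] about the fixed x, y, z axes, in that order (R = Rz(yaw) Ry(pitch) Rx(roll)).
In Python, from rig import observe, capture, camera_info, job_done, grasp_offset gives the robot as it stands.
- The arm moves only by the tool drive_tool, never from a script. Its argument "targets" is one flat list of numbers, 4 for each row, row after row: the shift along the tool's x, y, z in cm, then the turn about the tool's z in rad. A call has 1 to 12 rows; each row shifts and turns the commanded pose from where the row before left it, along the tool's axes as they then stand; what a row does not reach is not made up. A row lasts 1/8 s, in which the tool goes at most 62.5 mm and 10.7 degrees, less where a joint would pass 70% of its speed; a pose out of reach is approached as far as the arm can. A call with a gripper value outside its range is refused whole. "gripper" is the opening, from -1 (shut) to 1 (fully open), set as the call begins (left out, the last holds). The fingers move at their own pace and stop on an object; "grip_force" is the grip in N (left out, the last holds). Time passes only in rows, so rows that do not move let the fingers close. It gives the time, the measured TCP pose, the force, the opening and the grip force at its end, in the units of the state.
- observe(): the state, without advancing time (a new reading comes with each control period).
- capture(name): name is "scene" or "top" or "wrist"; returns the picture (384x512x3 uint8, red, green, blue); there is no depth.
- camera_info(name): a dict with "fx", "fy", "cx", "cy" (pixels), "D" ([k1, k2, p1, p2, k3] as OpenCV has them; the pictures are not rectified), "rvec" (rotation vector, rad) and "tvec" (3), from world to camera coordinates, as OpenCV has them. Camera axes: x right, y down, z forward; pixel columns grow to the right and rows downward; lengths in m; the calibration is good to about 2 mm. A picture is of the moment at which its call begins: read the wrist's pose just before it. camera_info takes no time and is no camera call; for the wrist camera it gives the pose at the moment of the call.
- job_done(): hands the job in; it is judged then, once.
The state is a dict: "clock": time; "joint_positions": joint angles; "qd": joint speeds; "joint_efforts": joint torques, N m; "ee_pos": TCP position; "eef_rot": TCP orientation; "ft_force": force on the tool from outside, world axes, zero at the start; "torque": the same for the moment, N m; "grip_width": finger opening in m; "finger_force": force on a finger pad.
Only numpy, scipy, OpenCV 4.12 (cv2) and the standard library are available. Lean on these libraries where they do the work, as an engineer would, in place of code of your own. Each camera call takes 0.05 s, during which the arm holds its last target. There are 200 camera calls.

### The job

Put the battery pack on charge: tuck one end of it nose-down under the lip at the dock's sprung end, push the spring back with it and rock the other end down until the pack drops flat in the pocket and is caught under both lips; then let go. Feel your way and never force the pack against the dock (35 N is too much); leave the other things where they are.

Things in the scene. Friction and masses are not known exactly. Their poses are not given: they have to be found in the camera images.
- pack: battery pack, about 160 g, ends alike. Grey foot 80 x 40 x 8 mm; on it, centred, a white body 56 long, 34 wide, top 40 mm above the underside; so a 12 mm tongue at each end. Origin: centre of the underside; x along the length, y across, z up. Grip the white body across its 34 mm. A tall white instrument stands close behind; draw back before crossing to the dock.
- dock: charging dock: aluminium plate 180 x 76 x 6 mm fixed to the worktop, grey cradle on it. Origin: centre of the plate's underside; z up, y across, x along it towards the sprung end (away from the robot). Pocket floor 10 mm up, side walls 19 mm, pocket 42 mm wide. The cradle is clamped in slots and stands fast up to 9 mm either way along x from its mid place: not in the poses; find it by touch.
- dock_far (a point): mid place (cradle offset 0) of the far stop, at the pocket floor, sprung end: dock x +42.35 mm. A lip 10.5 to 14.5 mm above the floor reaches 6 mm back over the pocket. Under it a steel spring plunger, 16 mm wide, 1.5 to 7.5 mm above the floor, stands 5.7 mm out of the stop; 2 N starts it, 7 N brings it flush. The tongue goes under at 15 degrees nose-down.
- dock_near (a point): mid place (cradle offset 0) of the near wall, at the pocket floor: dock x -42.35 mm; the pocket is 84.7 mm long. A lip 9.5 to 13.5 mm above the floor reaches 3 mm over the pocket, so the tail passes only with the plunger nearly flush (1.7 mm to spare). Let go, the plunger pushes the tail back under this lip to the wall. Nose down 20 degrees at dock x 18 mm clears both lips at any offset.
- timer: a white kitchen-style timer, 62 x 66 x 19 mm; a bystander, leave it alone. Origin: centre of the underside
- vial: a small capped glass vial, 27 mm across, 64 mm high; a bystander, leave it alone. Origin: centre of the underside
- rinse_bottle: a white plastic bottle with a screw cap, 46 mm across, 98 mm high; a bystander, leave it alone. Origin: centre of the underside
- beaker: a clear beaker, 53 mm across, 70 mm high; a bystander, leave it alone. Origin: centre of the underside
- cassette: a flat white test cassette, 20 x 70 x 6 mm; a bystander, leave it alone. Origin: centre of the underside
- tape: a roll of tape lying flat, 80 mm across, 18 mm high; a bystander, leave it alone. Origin: centre of the underside

How it is judged (in metres and radians):
On the way, in this order (a step that is already met when the one before it is completed fails the run):
1. the pack is lifted off the worktop (height (world z) of pack above 0.04 m), for 0.1 s.
2. the pack stands nose-down in contact with the dock, its tail still up (angle between pack's own z axis and vertical above 0.07 rad and contact force between pack and dock above 1 N and x of pack in the frame of dock between -0.035 and 0.03 m and y of pack in the frame of dock between -0.006 and 0.006 m and z of pack in the frame of dock below 0.035 m), for 0.1 s.
At the end, for the whole second after the job is handed in: The pack lies released and at rest, flat (within 0.03 rad) on the pocket floor (within 1.5 mm of 10 mm above the worktop), in the pocket: within 3 mm across, 0.06 rad in line, 13.5 mm before to 9 mm past the plate centre along it (the cradle's own offset included) (z of pack in the frame of dock between 0.0085 and 0.0115 m and x of pack in the frame of dock between -0.0135 and 0.009 m and y of pack in the frame of dock between -0.003 and 0.003 m and angle between pack's own z axis and vertical below 0.03 rad and angle between the x axis of pack and the x axis of dock, either way round below 0.06 rad and linear speed of pack below 0.01 m/s); the robot touches nothing.
It fails at once if the pack is pressed against the dock with more than 35 N (contact force between pack and dock above 35 N).
It fails at once if the gripper strikes the dock with more than 35 N (contact force between the arm and dock above 35 N).
It fails at once if a bystander is moved by more than 25 mm (distance of any of timer, vial, rinse_bottle, beaker, cassette, tape from where it was at the start of the episode above 0.025 m).
It also fails if it takes over 72 s, if anything falls off the work surface, if the arm or the gripper's body presses on something with over 40 N, if the wrist force passes 120 N, or if a joint passes its speed limit or range.

## Working session

There is one attempt and no reset: what is moved stays moved. The work goes in short steps, Python scripts to look and compute and a tool call to move; the robot and the scene stay as the last step left them, time stands still between calls to the robot, and variables do not carry over. Pictures are saved under pics/ and viewed, at most 10 in all, crops included, and the job is handed in when it is done.

Besides the shell and the picture viewer there is one more tool, called after "Request:" as a command line: name --argument value ..., lists and objects as JSON in quotes. drive_tool: Moves the arm, as the interface text tells. Its arguments: {"type":"object","properties":{"targets":{"type":"array","items":{"type":"number"}},"gripper":{"type":"number"},"grip_force":{"type":"number"}},"required":["targets"]}

```bash
mkdir -p pics; ls
python3 - <<'E'
from rig import *
import cv2
print(observe(), grasp_offset)
for n in("scene","top"):
    im=capture(n); cv2.imwrite(f"pics/{n}0.png",cv2.resize(im[:,:,::-1],(768,576),interpolation=cv2.INTER_CUBIC)); print(n,camera_info(n))
E
```

```text
pics
{'clock': 0.0, 'joint_positions': array([ 5.96613753e+01,  1.77041193e+01,  9.36906574e+01, -2.56379871e-04,
        6.87367123e+01, -3.99175186e+00]), 'qd': array([ 0.00634043, -0.01730868, -0.05043739,  0.10517814,  0.06318968,
       -0.04027338]), 'joint_efforts': array([-1.06213698e-03, -4.15260708e+01, -2.76660043e+01, -1.63543727e-04,
        1.02286067e-02, -5.45668513e-06]), 'ee_pos': array([0.27696721, 0.55935723, 0.23004181]), 'eef_rot': array([-1.79868813e+02, -8.91518401e-03,  1.53653210e+02]), 'ft_force': array([0.22539461, 0.35779004, 0.26620914]), 'torque': array([ 0.01899573,  0.0379546 , -0.04482429]), 'finger_force': 0.0, 'grip_width': 0.08558105564769397} 0.0187
scene {'fx': 394.5688030382635, 'fy': 394.5688030382635, 'cx': 255.46682639576815, 'cy': 192.6921348111477, 'D': array([-0.09061291,  0.        ,  0.        ,  0.        ,  0.        ]), 'rvec': array([ 2.00781366, -0.6219264 ,  0.37116973]), 'tvec': array([-0.48628221,  0.2017837 ,  0.95150501])}
top {'fx': 426.5154426322084, 'fy': 426.5154426322084, 'cx': 250.85160846202876, 'cy': 185.19748048223013, 'D': array([-0.10267038,  0.        ,  0.        ,  0.        ,  0.        ]), 'rvec': array([ 1.54598321, -2.22379906,  0.6776614 ]), 'tvec': array([0.18315462, 0.47957354, 1.30727912])}
```

View pics/scene0.png

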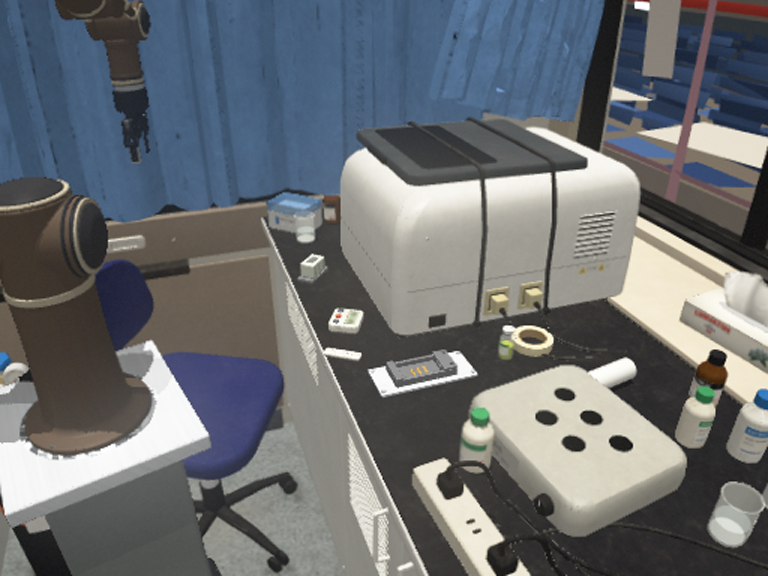

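View pics/top0.png

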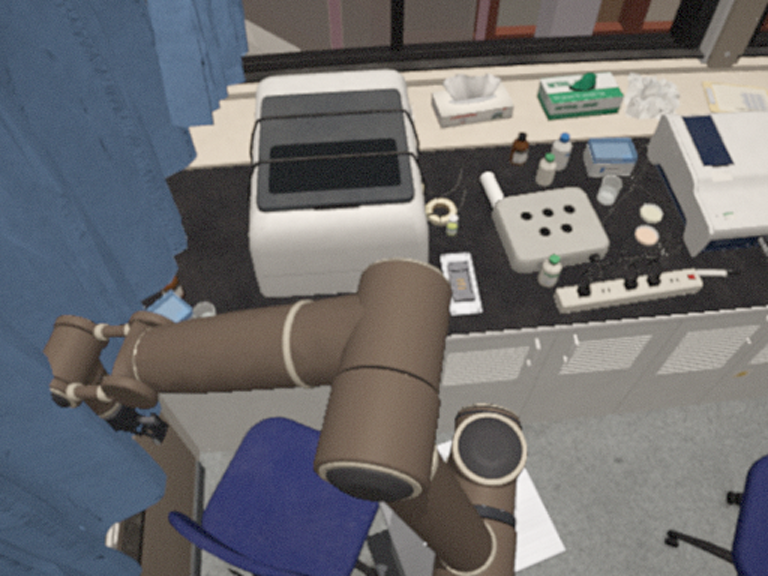

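The scene view shows the pack at about (312,265) and the dock around (422,372) in the enlarged picture. In the top view the dock is at (460,284) and the pack is hidden by the arm. I'll back-project those points and zoom in.

```bash
cat > h.py <<'E'
import numpy as np, cv2
from rig import *
from scipy.spatial.transform import Rotation as Rot
def bp(ci,px,z):
    K=np.array([[ci['fx'],0,ci['cx']],[0,ci['fy'],ci['cy']],[0,0,1]])
    px=np.atleast_2d(np.array(px,float)); z=np.broadcast_to(z,len(px))
    n=cv2.undistortPoints(px[:,None],K,ci['D'])[:,0]
    R=cv2.Rodrigues(ci['rvec'])[0]; c=-R.T@ci['tvec']
    d=np.c_[n,np.ones(len(n))]@R
    return c+d*((z-c[2])/d[:,2])[:,None]
def proj(ci,P):
    K=np.array([[ci['fx'],0,ci['cx']],[0,ci['fy'],ci['cy']],[0,0,1]])
    return cv2.projectPoints(np.array(P,float),ci['rvec'],ci['tvec'],K,ci['D'])[0][:,0]
def crop(im,x,y,w,h,s,name):
    cv2.imwrite('pics/'+name,cv2.resize(im[y:y+h,x:x+w,::-1],None,fx=s,fy=s,interpolation=cv2.INTER_CUBIC))
E
python3 - <<'E'
from h import *
s=camera_info('scene');t=camera_info('top')
print(bp(s,np.array([[369,372],[386,394],[476,371],[459,353]])/1.5,.006).round(3))
print(bp(t,np.array([[440,257],[466,253],[481,310],[449,315]])/1.5,.006).round(3))
print(bp(s,np.array([[312,258]])/1.5,.04).round(3))
im=cv2.imread('pics/scene0.png')
im=cv2.resize(im,(512,384),interpolation=cv2.INTER_AREA)[:,:,::-1]
im=capture('scene')
a=im[160:200,190:230];b=im[225:275,240:325]
cv2.imwrite('pics/z.png',np.hstack([cv2.resize(a[:,:,::-1],(320,320),interpolation=cv2.INTER_CUBIC),cv2.resize(b[:,:,::-1],None,fx=5.5,fy=6.4,interpolation=cv2.INTER_CUBIC)]))
# camera pose wrt tool
c=camera_info('wrist');o=observe();R=cv2.Rodrigues(c['rvec'])[0];Rt=Rot.from_euler('xyz',o['eef_rot'],degrees=True).as_matrix()
print(Rt.T@(-R.T@c['tvec']-o['ee_pos']),(Rt.T@R.T).round(3),c['fx'])
E
```

```text
[[ 0.44  -0.174  0.006]
 [ 0.43  -0.241  0.006]
 [ 0.598 -0.279  0.006]
 [ 0.61  -0.22   0.006]]
[[ 0.609 -0.206  0.006]
 [ 0.597 -0.275  0.006]
 [ 0.425 -0.236  0.006]
 [ 0.44  -0.156  0.006]]
[[0.544 0.222 0.04 ]]
[ 0.08400267 -0.00044273 -0.14216789] [[-0.    -0.945 -0.327]
 [ 1.    -0.     0.   ]
 [-0.    -0.327  0.945]] 314.9401571463467
```

View pics/z.png

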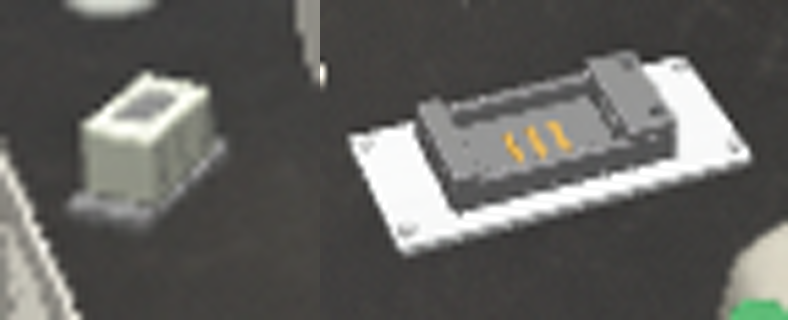

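The crop shows the pack's body-top corners at crop pixels (82,125), (145,72), (210,92) and (152,138). The far end of the dock is the taller block. Next I'll compute the pack pose from these.

Run:
```python
from h import *
s=camera_info('scene')
p=bp(s,np.array([[82,125],[145,72],[210,92],[152,138]])/8+[189.5+.06,159.5+.06],.04);print(p.round(4))
print(p.mean(0))
for a,b in((0,1),(3,2),(0,3),(1,2)):
    d=p[b]-p[a];print(np.hypot(*d[:2]).round(4),np.degrees(np.arctan2(d[1],d[0])).round(1))
print(bp(s,[[190,177.5],[199,200],[235,280]],0).round(3))
print(bp(s,np.array([[345,320],[343,354],[305,232],[440,325]])/1.5,0).round(3))
```

```text
[[0.5091 0.2158 0.04  ]
 [0.5562 0.2465 0.04  ]
 [0.57   0.213  0.04  ]
 [0.5279 0.1883 0.04  ]]
[0.54080477 0.21589857 0.04      ]
0.0562 33.1
0.0488 30.5
0.0333 -55.7
0.0362 -67.6
[[ 0.506  0.292  0.   ]
 [ 0.459  0.13   0.   ]
 [ 0.353 -0.258  0.   ]]
[[ 0.5    0.005  0.   ]
 [ 0.435 -0.094  0.   ]
 [ 0.642  0.445  0.   ]
 [ 0.648 -0.118  0.   ]]
```

```bash
cat >> h.py <<'E'
def plan(tx,ty,tz,yaw,n):
    o=observe();p=o['ee_pos'].copy();y=o['eef_rot'][2]
    dy=(yaw-y+180)%360-180; out=[];t=np.array([tx,ty,tz])
    for i in range(n):
        d=(t-p)/(n-i); R=Rot.from_euler('xyz',[180,0,y],degrees=True).as_matrix()
        c=np.round(R.T@d*100,2); r=np.round(-np.radians(dy)/n,4)
        out+=[*c.tolist(),float(r)]; p=p+R@(c/100); y-=np.degrees(r)
    print(str([round(v,4)+0 for v in out]).replace(' ',''))
E
python3 - <<'E'
from h import *
plan(.505,.235,.16,210,12)
E
```

```text
[-2.9,-1.58,0.59,-0.082,-2.76,-1.81,0.59,-0.082,-2.61,-2.03,0.59,-0.082,-2.43,-2.24,0.58,-0.082,-2.24,-2.43,0.59,-0.082,-2.03,-2.61,0.58,-0.082,-1.81,-2.77,0.59,-0.082,-1.58,-2.9,0.58,-0.082,-1.34,-3.02,0.59,-0.082,-1.08,-3.12,0.58,-0.082,-0.82,-3.2,0.59,-0.082,-0.56,-3.26,0.58,-0.082]
```

Request:
drive_tool --targets '[-2.9,-1.6,0.6,-0.082,-2.8,-1.8,0.6,-0.082,-2.6,-2.0,0.6,-0.082,-2.4,-2.2,0.6,-0.082,-2.2,-2.4,0.6,-0.082,-2.0,-2.6,0.6,-0.082,-1.8,-2.8,0.6,-0.082,-1.6,-2.9,0.6,-0.082,-1.3,-3.0,0.6,-0.082,-1.1,-3.1,0.6,-0.082,-0.8,-3.2,0.6,-0.082,-0.5,-3.3,0.6,-0.082]' --gripper 1 --grip_force 20

```text
clock: 1.65
ee_pos: [0.5043, 0.235, 0.1588]
eef_rot: [180.0, -0.0, -149.8]
ft_force: [0.1, 0.2, 0.0]
grip_width: 0.0855
finger_force: 0.0
```

Run:
```python
from h import *
o=observe();print(o['clock'],o['ee_pos'],o['eef_rot'],o['joint_positions'])
c=camera_info('wrist');im=capture('wrist')
np.savez('w1.npz',**c); np.save('w1.npy',im)
crop(im,0,0,512,384,1.5,'w1.png')
```

```text
1.65 [0.50431272 0.2349899  0.158811  ] [ 1.79993313e+02 -2.52797807e-02 -1.49809281e+02] [ 2.04980930e+01  1.48478024e+01  1.06359389e+02  2.72938656e-03
  5.88188533e+01 -9.96940382e+01]
```

View pics/w1.png

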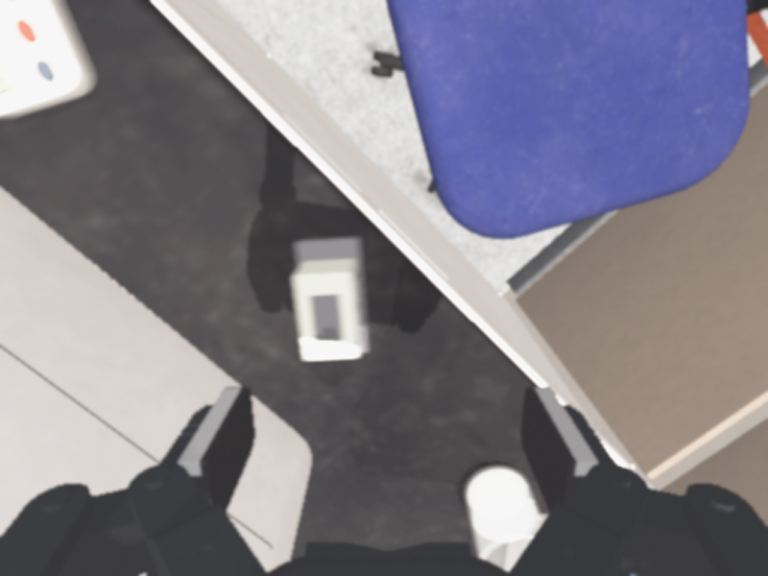

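The wrist view shows the pack's body top with corners near (292,264), (360,261), (364,356) and (300,361) in the 1.5x picture. The tongue edge is at (295,241)–(362,238), the instrument is lower left and the beaker is at (500,510).

Run:
```python
from h import *
c=dict(np.load('w1.npz'))
p=bp(c,np.array([[292,264],[360,261],[364,356],[300,361],[295,241],[362,238],[310,450],[240,390]])/1.5,[.04]*4+[.008]*2+[.04,.04]);print(p.round(4))
print(p[:4].mean(0))
for a,b in((0,3),(1,2),(0,1),(3,2),(4,5)):
    d=p[b]-p[a];print(np.hypot(*d[:2]).round(4),np.degrees(np.arctan2(d[1],d[0])).round(1))
print('tongue mid', p[4:6].mean(0), 'dist to centre',np.hypot(*(p[4:6].mean(0)-p[:4].mean(0))[:2]))
```

```text
[[0.522  0.1815 0.04  ]
 [0.5009 0.2142 0.04  ]
 [0.5523 0.2457 0.04  ]
 [0.575  0.2133 0.04  ]
 [0.5186 0.1751 0.008 ]
 [0.4956 0.2108 0.008 ]
 [0.6303 0.2485 0.04  ]
 [0.6122 0.1898 0.04  ]]
[0.53754602 0.21366259 0.04      ]
0.0619 31.0
0.0603 31.4
0.039 122.8
0.0396 125.1
0.0424 122.8
tongue mid [0.50710092 0.1929634  0.008     ] dist to centre 0.03681522935094277
```

Run:
```python
from h import *
s=camera_info('scene')
print(bp(s,np.array([[400,330],[342,235],[395,322]])/1.5,0).round(3))
plan(.5348,.2118,.0135,212,10)
```

```text
[[ 0.571 -0.088  0.   ]
 [ 0.714  0.372  0.   ]
 [ 0.58  -0.058  0.   ]]
[-0.15,-0.32,1.45,-0.0031,-0.15,-0.32,1.45,-0.0031,-0.15,-0.32,1.44,-0.0031,-0.14,-0.32,1.45,-0.0031,-0.14,-0.32,1.44,-0.0031,-0.14,-0.32,1.45,-0.0031,-0.14,-0.31,1.44,-0.0031,-0.14,-0.32,1.45,-0.0031,-0.14,-0.32,1.44,-0.0031,-0.15,-0.31,1.45,-0.0031]
```

Request:
drive_tool --targets '[-0.7,-1.5,0,-0.015,-0.7,-1.6,0,-0.015,0,0,3.6,0,0,0,3.6,0,0,0,3.6,0,0,0,2.5,0,0,0,1.2,0,0,0,0,0]'

```text
clock: 2.7
ee_pos: [0.5311, 0.2162, 0.0135]
eef_rot: [180.0, -0.1, -148.2]
ft_force: [0.0, 0.0, -0.1]
grip_width: 0.0852
finger_force: 0.0
```

Run:
```python
from h import *
o=observe();print(o['clock'],o['ee_pos'],o['eef_rot'],o['ft_force'])
c=camera_info('wrist');im=capture('wrist')
crop(im,0,0,512,384,1.5,'w2.png')
```

```text
2.7 [0.53107599 0.21621506 0.01350882] [ 1.79973328e+02 -1.05894980e-01 -1.48248513e+02] [ 0.02666189  0.0122937  -0.105976  ]
```

View pics/w2.png

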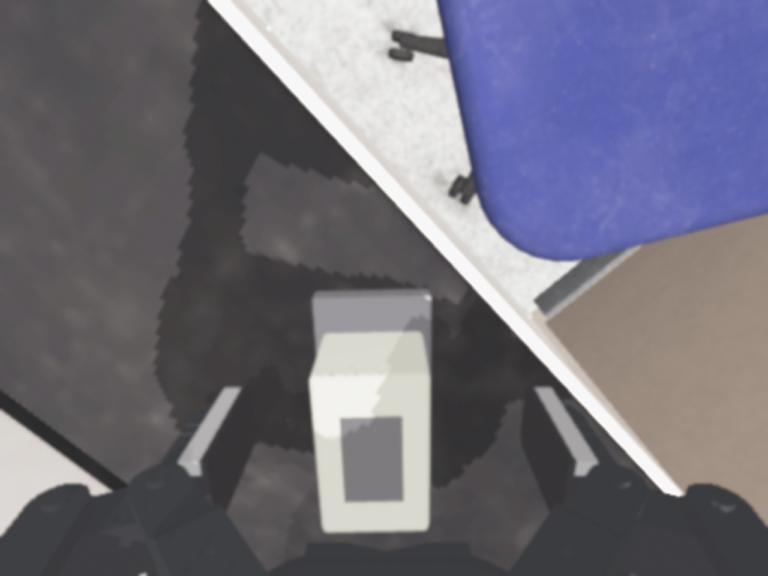

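Pack sits between the fingers, with top corners at (310,375), (431,372), (430,529) and (321,531). It is a few mm left of the finger mid-line, so I'll measure the offset.

Run:
```python
from h import *
c=camera_info('wrist');o=observe()
p=bp(c,np.array([[310,375],[431,372],[430,529],[321,531],[314,294],[431,291]])/1.5,[.04]*4+[.008]*2)
R=Rot.from_euler('xyz',o['eef_rot'],degrees=True).as_matrix()
q=(p-o['ee_pos'])@R*1000;print(q.round(1),q[:4].mean(0).round(1))
```

```text
[[ 20.  -22.2 -25.5]
 [ 20.9  11.4 -25.5]
 [-34.8  12.7 -25.5]
 [-35.6 -21.7 -25.5]
 [ 32.7 -25.1   6.5]
 [ 33.7  13.8   6.5]] [ -7.4  -5.  -25.5]
```

Request:
drive_tool --targets '[0.1,-0.52,0,-0.018,0,0,0,0]'

```text
clock: 3.0
ee_pos: [0.5349, 0.2113, 0.0155]
eef_rot: [-180.0, 0.1, -147.2]
ft_force: [-1.3, 0.4, -0.1]
grip_width: 0.0854
finger_force: 0.0
```

Request:
drive_tool --targets '[0,0,0,0,0,0,0,0,0,0,0,0,0,0,0,0,0,0,0,0,0,0,0,0]' --gripper -1 --grip_force 25

```text
clock: 3.75
ee_pos: [0.5339, 0.2115, 0.0145]
eef_rot: [-180.0, 0.0, -147.2]
ft_force: [0.7, -0.5, 2.5]
grip_width: 0.0335
finger_force: 25.7
```

Request:
drive_tool --targets '[0,0,-0.5,0,0.5,0,-1.5,0,2,0,-2.5,0,4,0,-3,0,4,0,-3,0,0,0,0,0]'

```text
clock: 4.5
ee_pos: [0.4442, 0.1537, 0.1216]
eef_rot: [-179.9, 0.1, -147.3]
ft_force: [-0.3, -0.3, -1.7]
grip_width: 0.0335
finger_force: 25.4
```

Run:
```python
from h import *
o=observe();print(o['clock'],o['ee_pos'],o['eef_rot'],o['ft_force'],o['grip_width'],o['finger_force'])
# dock pose from scene+top plate corners avg (first look)
plan(.46,-.19,.13,167,12)
```

```text
4.5 [0.44420521 0.1537232  0.12160791] [-1.79944868e+02  1.35828062e-01 -1.47264029e+02] [-0.30102976 -0.2519094  -1.6569127 ] 0.03354544420671032 25.370889902114868
[1.44,-2.48,-0.07,0.0665,1.27,-2.57,-0.07,0.0665,1.1,-2.65,-0.07,0.0665,0.92,-2.72,-0.07,0.0665,0.73,-2.77,-0.07,0.0665,0.55,-2.81,-0.07,0.0665,0.36,-2.84,-0.07,0.0665,0.17,-2.86,-0.07,0.0665,-0.02,-2.87,-0.07,0.0665,-0.21,-2.86,-0.07,0.0665,-0.4,-2.84,-0.07,0.0665,-0.58,-2.81,-0.07,0.0665]
```

Request:
drive_tool --targets '[1.4,-2.5,-0.7,0.066,1.3,-2.6,-0.7,0.066,1.1,-2.6,-0.7,0.066,0.9,-2.7,-0.7,0.066,0.7,-2.8,-0.7,0.066,0.5,-2.8,-0.7,0.066,0.4,-2.8,-0.7,0.066,0.2,-2.9,-0.7,0.066,0,-2.9,-0.7,0.066,-0.2,-2.9,-0.7,0.066,-0.4,-2.8,-0.7,0.066,-0.6,-2.8,-0.7,0.066]'

```text
clock: 6.0
ee_pos: [0.4631, -0.19, 0.2033]
eef_rot: [180.0, 0.0, 167.3]
ft_force: [0.2, 0.3, -1.9]
grip_width: 0.0337
finger_force: 25.5
```

Request:
drive_tool --targets '[-3,-0.5,0,0,-4,-0.5,0,0,-4,-0.5,0,0,-2,-0.5,0,0,0,0,0,0,0,0,0,0]'

```text
clock: 6.75
ee_pos: [0.5843, -0.2364, 0.2025]
eef_rot: [180.0, -0.1, 167.4]
ft_force: [0.6, 0.1, -0.8]
grip_width: 0.0334
finger_force: 25.5
```

Run:
```python
from h import *
o=observe();print(o['clock'],o['ee_pos'],o['eef_rot'],o['ft_force'],o['grip_width'])
c=camera_info('wrist');im=capture('wrist');np.savez('w3.npz',**c);np.save('w3.npy',im)
crop(im,0,0,512,384,1.56,'w3.png')
```

```text
6.75 [ 0.58433261 -0.23635051  0.20246723] [ 1.79967810e+02 -1.22388012e-01  1.67410294e+02] [ 0.6154375   0.05440466 -0.84548262] 0.03340908661188189
```

View pics/w3.png

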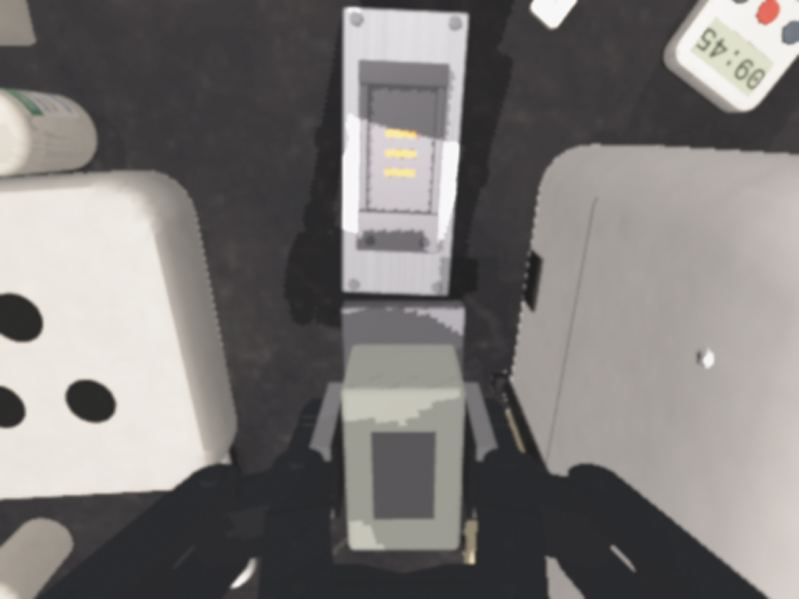

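Dock is visible at columns 342–469 and rows 8–296, with the held pack below it. I'll zoom in on the dock for corners.

Run:
```python
from h import *
im=np.load('w3.npy'); 
cv2.imwrite('pics/d.png',cv2.resize(im[0:195,214:306,::-1].transpose(1,0,2),None,fx=4,fy=6,interpolation=cv2.INTER_LINEAR))
```

```text
(no output)
```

View pics/d.png

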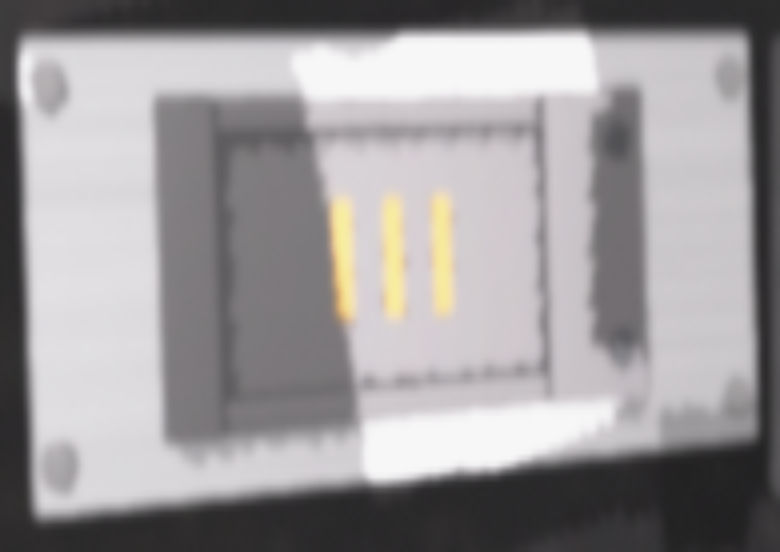

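Run:
```python
from h import *
from scipy.optimize import least_squares
c=dict(np.load('w3.npz'))
def px(hv): hv=np.array(hv,float); return np.c_[(hv[:,1]+.5)/6-.5+214,(hv[:,0]+.5)/4-.5]
pc=px([[18,35],[750,32],[758,440],[36,520]])
q=bp(c,pc,.006);print(q.round(4))
# camera: image col left = tool -y ; near end h small -> dock x=-90; v small = col small = tool -y = ?
P0=np.array([[-.09,-.038],[.09,-.038],[.09,.038],[-.09,.038]])
def P(v):
    a=v[2];return P0@np.array([[np.cos(a),np.sin(a)],[-np.sin(a),np.cos(a)]])+v[:2]
best=None
r=least_squares(lambda v:(P(v)-q[:,:2]).ravel(),[.52,-.22,-.22]);print(r.x,np.degrees(r.x[2]),(r.fun*1000).round(1))
x,y,a=r.x
def todock(p):
    d=p[:,:2]-[x,y];return np.c_[d[:,0]*np.cos(a)+d[:,1]*np.sin(a),-d[:,0]*np.sin(a)+d[:,1]*np.cos(a)]*1000
f=px([[155,95],[167,440],[214,110],[221,420],[543,110],[549,380],[638,90],[648,400],[400,95],[400,430],[300,130],[450,380]])
print(todock(bp(c,f,[.0235]*4+[.0245]*4+[.019]*4)).round(1))
o=observe();print(todock(o['ee_pos'][None]),o['eef_rot'][2]-180-np.degrees(a))
# pack in tool frame: foot end corners (342,305),(464,306); body top edges
R=Rot.from_euler('xyz',o['eef_rot'],degrees=True).as_matrix()
zt=o['ee_pos'][2]
p=bp(c,np.array([[342,307],[464,306],[343,392],[464,388],[462,549],[347,549]])/1.5625,[zt-.006]*2+[zt+.026]*4)
print(((p-o['ee_pos'])@R*1000).round(1))
```

```text
[[ 0.423  -0.2379  0.006 ]
 [ 0.5972 -0.2849  0.006 ]
 [ 0.6163 -0.2105  0.006 ]
 [ 0.4432 -0.1644  0.006 ]]
[ 0.51991293 -0.22445962 -0.2615644 ] -14.986536076282329 [ 0.2  0.  -0.2  0.5  0.4 -0.5 -0.4 -0. ]
[[-59.3 -26.8]
 [-59.   26.2]
 [-47.  -24.4]
 [-47.5  23.9]
 [ 29.  -23.2]
 [ 28.6  22.3]
 [ 53.5 -26.3]
 [ 54.   27.3]
 [ -5.2 -26.6]
 [ -7.5  28.6]
 [-28.6 -21.2]
 [  4.8  21.1]]
[[65.16755858  5.18944169]] 2.398652836906786
[[ 32.  -20.1   6. ]
 [ 32.3  18.8   6.1]
 [ 19.3 -16.6 -26. ]
 [ 20.5  15.5 -26. ]
 [-33.8  17.  -26.1]
 [-33.8 -17.5 -26.1]]
```

```bash
cat >> h.py <<'E'
DX,DY,DA=.51991,-.22446,-.26156
def dk():
    o=observe();p=o['ee_pos'];d=p[:2]-[DX,DY];c,s=np.cos(DA),np.sin(DA)
    print('t',round(o['clock'],2),'dock TCP mm',np.round([1e3*(d[0]*c+d[1]*s),1e3*(d[1]*c-d[0]*s),p[2]*1e3],1),'yawerr',round(o['eef_rot'][2]-165.014,2),'F',np.round(o['ft_force'],1),'T',np.round(o['torque'],2),'w',round(o['grip_width'],4))
def pland(x,y,z,n):
    c,s=np.cos(DA),np.sin(DA);plan(DX+x*c-y*s,DY+x*s+y*c,z,165.014,n)
E
python3 - <<'E'
from h import *
pland(-.0233,.0004,.055,8)
E
```

```text
[1.11,-0.01,1.85,0.0052,1.11,-0.02,1.85,0.0052,1.11,-0.03,1.84,0.0052,1.11,-0.03,1.85,0.0052,1.1,-0.04,1.84,0.0052,1.11,-0.04,1.85,0.0052,1.1,-0.05,1.84,0.0052,1.11,-0.05,1.85,0.0052]
```

Request:
drive_tool --targets '[1.1,0,1.85,0.0052,1.1,0,1.85,0.0052,1.1,0,1.85,0.0052,1.1,-0.05,1.85,0.0052,1.1,-0.05,1.85,0.0052,1.1,-0.05,1.85,0.0052,1.1,-0.05,1.85,0.0052,1.1,-0.07,1.8,0.0052,0,0,0,0,0,0,0,0]' --grip_force 20

```text
clock: 8.05
ee_pos: [0.4998, -0.2191, 0.0568]
eef_rot: [-180.0, 0.1, 165.0]
ft_force: [0.1, -0.4, -0.4]
grip_width: 0.0336
finger_force: 25.4
```

Run:
```python
from h import *
dk()
c=camera_info('wrist');im=capture('wrist');np.savez('w4.npz',**c);np.save('w4.npy',im)
crop(im,150,60,220,165,3.6,'w4.png')
```

```text
t 8.05 dock TCP mm [-20.8  -0.   56.8] yawerr 0.01 F [ 0.1 -0.4 -0.4] T [-0.   -0.   -0.07] w 0.0336
```

View pics/w4.png

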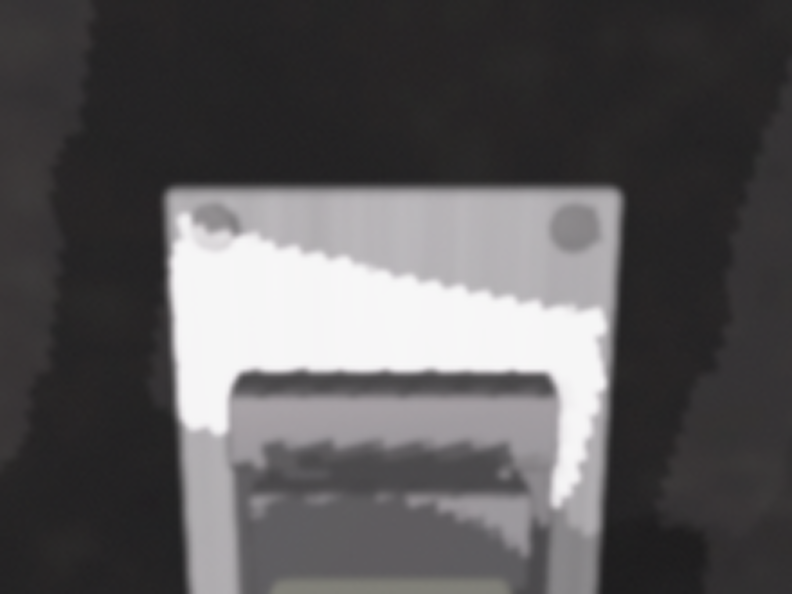

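The close view shows the plate's near end at columns 167–622 and row 190. The near block's top outer edge is at columns 230–558 and row 395, and the pack tail edge is at about columns 250–530 and row 493.

Run:
```python
from h import *
c=dict(np.load('w4.npz'))
p=np.array([[167,190],[622,190],[230,395],[558,395],[249,493],[530,493]])/3.6+[149.6,59.6]
w=bp(c,p,[.006]*2+[.0235]*2+[.051]*2)[:,:2]-[DX,DY]
cc,s=np.cos(DA),np.sin(DA);print((np.c_[w@[cc,s],w@[-s,cc]]*1000).round(1))
o=observe()
pland(-.0233,.0004,.042,2)
```

```text
[[-90.  -37.4]
 [-90.   37.6]
 [-59.7 -26.1]
 [-59.7  26.1]
 [-52.9 -20.2]
 [-52.9  18.7]]
[0.15,0.03,0.76,0.0001,0.16,0.02,0.75,0.0001]
```

Request:
drive_tool --targets '[0.15,0.03,0.6,0,0.15,0.03,0.6,0,0,0,0.3,0,0,0,0.2,0,0,0,0,0]' --gripper -1 --grip_force 20

```text
clock: 8.72
ee_pos: [0.4962, -0.2174, 0.0385]
eef_rot: [180.0, -0.0, 165.0]
ft_force: [0.1, -0.2, -0.7]
grip_width: 0.0338
finger_force: 25.5
```

Request:
drive_tool --targets '[0,0,0.1,0,0,0,0.1,0,0,0,0,0]'

```text
clock: 9.1
ee_pos: [0.4967, -0.2176, 0.0378]
eef_rot: [-180.0, 0.0, 165.0]
ft_force: [-1.5, 1.2, 5.1]
grip_width: 0.0334
finger_force: 26.3
```

Run:
```python
from h import *
dk()
```

```text
t 9.1 dock TCP mm [-24.2   0.6  37.8] yawerr 0.01 F [-1.5  1.2  5.1] T [0.16 0.41 0.04] w 0.0334
```

Request:
drive_tool --targets '[0,0,0.1,0,0,0,0,0]'

```text
clock: 9.35
ee_pos: [0.4972, -0.2178, 0.0373]
eef_rot: [-180.0, 0.1, 165.0]
ft_force: [-2.5, 1.2, 8.4]
grip_width: 0.0339
finger_force: 26.7
```

Request:
drive_tool --targets '[0,0,0.1,0,0,0,0,0]'

```text
clock: 9.6
ee_pos: [0.4978, -0.218, 0.0367]
eef_rot: [-180.0, 0.2, 165.0]
ft_force: [-0.9, 1.1, 8.7]
grip_width: 0.0337
finger_force: 26.9
```

Request:
drive_tool --targets '[0,0,0.1,0,0,0,0,0]'

```text
clock: 9.85
ee_pos: [0.4985, -0.2182, 0.036]
eef_rot: [-180.0, 0.2, 165.0]
ft_force: [0.9, 1.6, 8.4]
grip_width: 0.0332
finger_force: 27.1
```

Request:
drive_tool --targets '[0,0,0.1,0,0,0,0,0]'

```text
clock: 10.1
ee_pos: [0.4991, -0.2184, 0.0354]
eef_rot: [-180.0, 0.3, 165.0]
ft_force: [1.1, 1.6, 9.0]
grip_width: 0.0336
finger_force: 27.4
```

Request:
drive_tool --targets '[0,0,0.1,0,0,0,0,0]'

```text
clock: 10.35
ee_pos: [0.4997, -0.2186, 0.0347]
eef_rot: [-180.0, 0.4, 165.0]
ft_force: [1.1, 2.7, 10.3]
grip_width: 0.0333
finger_force: 27.6
```

Run:
```python
from h import *
dk()
c=camera_info('wrist');im=capture('wrist');np.savez('w5.npz',**c);np.save('w5.npy',im)
s=capture('scene')
a=cv2.resize(im[120:384,130:390,::-1],None,fx=2,fy=2,interpolation=cv2.INTER_CUBIC)
b=cv2.resize(s[205:275,245:325,::-1],(280,528*280//320*1),interpolation=cv2.INTER_CUBIC)
b=cv2.resize(s[215:275,250:320,::-1],(270,231),interpolation=cv2.INTER_CUBIC)
o=np.zeros((528,790,3),np.uint8);o[:,:520]=a;o[:231,520:]=b
cv2.imwrite('pics/w5.png',o)
```

```text
t 10.35 dock TCP mm [-21.1   0.4  34.7] yawerr -0.02 F [ 1.1  2.7 10.3] T [ 0.41  0.08 -0.01] w 0.0333
```

View pics/w5.png

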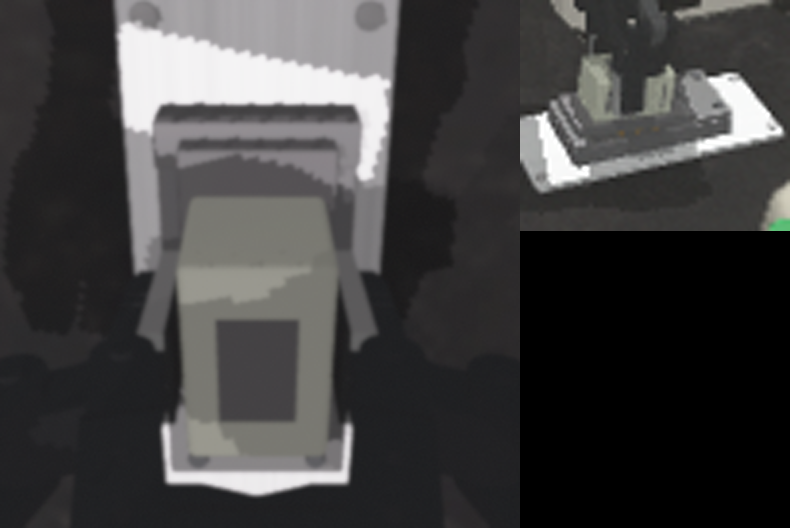

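The tail is on the near lip and the pack is tilting nose-down into the pocket, short of the far block. I'll continue down.

Request:
drive_tool --targets '[0,0,0.1,0,0,0,0,0]'

```text
clock: 10.7
ee_pos: [0.5003, -0.2187, 0.034]
eef_rot: [-180.0, 0.5, 165.0]
ft_force: [2.1, 1.1, 10.5]
grip_width: 0.033
finger_force: 27.7
```

Request:
drive_tool --targets '[0,0,0.1,0,0,0,0,0]'

```text
clock: 10.95
ee_pos: [0.5008, -0.2189, 0.0332]
eef_rot: [-180.0, 0.5, 165.0]
ft_force: [2.2, 2.0, 11.2]
grip_width: 0.0336
finger_force: 28.0
```

Request:
drive_tool --targets '[0,0,0.1,0,0,0,0,0]'

```text
clock: 11.2
ee_pos: [0.5014, -0.2191, 0.0326]
eef_rot: [-180.0, 0.6, 165.0]
ft_force: [3.7, 2.6, 13.0]
grip_width: 0.0335
finger_force: 28.3
```

Request:
drive_tool --targets '[0,0,0.1,0,0,0,0,0]'

```text
clock: 11.45
ee_pos: [0.5019, -0.2192, 0.0318]
eef_rot: [-179.9, 0.7, 165.0]
ft_force: [3.5, 2.2, 12.2]
grip_width: 0.0339
finger_force: 28.5
```

Run:
```python
from h import *
dk()
```

```text
t 11.45 dock TCP mm [-18.8   0.4  31.8] yawerr -0.05 F [ 3.5  2.2 12.2] T [ 0.47 -0.28 -0.05] w 0.0339
```

Request:
drive_tool --targets '[-0.2,0,0,0,-0.1,0,0,0,0,0,0,0]'

```text
clock: 11.82
ee_pos: [0.5022, -0.2193, 0.0313]
eef_rot: [-180.0, 0.3, 165.0]
ft_force: [-1.7, 2.8, 15.4]
grip_width: 0.0335
finger_force: 29.1
```

Run:
```python
from h import *
dk()
```

```text
t 11.82 dock TCP mm [-18.4   0.4  31.3] yawerr -0.02 F [-1.7  2.8 15.4] T [0.49 0.41 0.01] w 0.0335
```

Request:
drive_tool --targets '[-0.15,0,-0.1,0,-0.15,0,-0.1,0,0,0,0,0]'

```text
clock: 12.2
ee_pos: [0.5023, -0.2193, 0.0314]
eef_rot: [-180.0, 0.0, 165.0]
ft_force: [-3.7, 0.8, 9.8]
grip_width: 0.0334
finger_force: 28.2
```

Request:
drive_tool --targets '[-0.15,0,0,0,-0.15,0,0,0,0,0,0,0]'

```text
clock: 12.58
ee_pos: [0.5024, -0.2193, 0.0314]
eef_rot: [-180.0, -0.4, 165.1]
ft_force: [-10.7, 1.7, 16.1]
grip_width: 0.0335
finger_force: 29.2
```

Run:
```python
from h import *
dk()
```

```text
t 12.57 dock TCP mm [-18.2   0.4  31.4] yawerr 0.05 F [-10.7   1.7  16.1] T [ 0.23  1.4  -0.05] w 0.0335
```

Forward motion is blocked, so I'll ease off and look.

Request:
drive_tool --targets '[0.3,0,0,0,0.2,0,0,0,0,0,0,0]'

```text
clock: 12.95
ee_pos: [0.5023, -0.2194, 0.0314]
eef_rot: [-180.0, 0.3, 165.0]
ft_force: [0.3, 0.4, 7.2]
grip_width: 0.0336
finger_force: 27.8
```

Run:
```python
from h import *
dk()
c=camera_info('wrist');im=capture('wrist');np.savez('w6.npz',**c);np.save('w6.npy',im)
s=capture('scene');np.save('s6.npy',s)
a=cv2.resize(im[160:370,200:320,::-1],(340,595),interpolation=cv2.INTER_CUBIC)
b=cv2.resize(s[218:268,250:320,::-1],(448,320),interpolation=cv2.INTER_CUBIC)
o=np.zeros((595,790,3),np.uint8);o[:,:340]=a;o[:320,342:]=b
cv2.imwrite('pics/w6.png',o)
```

```text
t 12.95 dock TCP mm [-18.3   0.4  31.4] yawerr -0.01 F [0.3 0.4 7.2] T [ 0.07 -0.14  0.02] w 0.0336
```

View pics/w6.png

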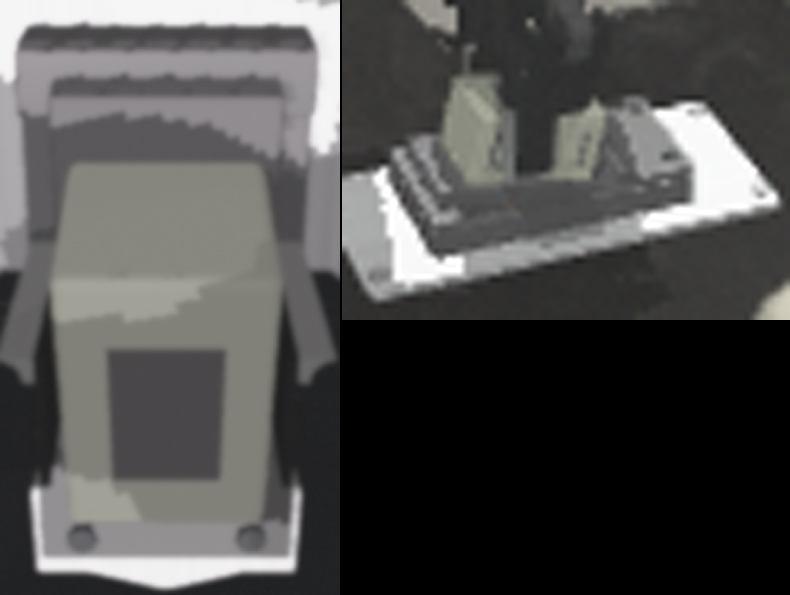

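The pack is tilted with its tail edge on the near lip. In the wrist crop the tail tongue edge is at row 97, the body foot at row 164, the near top edge at row 280 and the far top edge at row 521. I'll fit its pose to these points.

Run:
```python
from h import *
c=dict(np.load('w6.npz'))
p=np.array([[50,97],[283,97],[68,165],[265,163],[50,280],[283,278],[72,522],[262,520]])/2.8333+[199.7,159.7]
Q=np.array([[-40,-20,8],[-40,20,8],[-28,-17,8],[-28,17,8],[-28,-17,40],[-28,17,40],[28,-17,40],[28,17,40]])/1000.
from scipy.optimize import least_squares
Rd=Rot.from_euler('z',DA).as_matrix();d0=np.array([DX,DY,0])
def pts(v): return (Rot.from_euler('ZYX',[v[3],v[4],v[5]]).apply(Q)+v[:3]*.001)@Rd.T+d0
f=lambda v:(proj(c,pts(v))-p).ravel()
r=least_squares(f,[-10,0,20,0,.15,0]);v=r.x
print(v[:3].round(1),np.degrees(v[3:]).round(2));print(r.fun.reshape(-1,2).round(1))
E2=np.array([[40,0,0],[40,0,8],[-40,0,0],[-40,0,8]])
print((Rot.from_euler('ZYX',v[3:]).apply(E2)+v[:3]).round(1))
```

```text
[-14.5  -0.   14.1] [ 0.1  10.34 -0.12]
[[-0.3  1.3]
 [-0.   1. ]
 [ 0.9 -2. ]
 [-1.1 -1.5]
 [ 0.3 -0.1]
 [-0.1  0.4]
 [-0.1  0.1]
 [ 0.3  0.6]]
[[ 24.8   0.    6.9]
 [ 26.3   0.   14.7]
 [-53.9  -0.1  21.2]
 [-52.4  -0.1  29.1]]
```

Request:
drive_tool --targets '[0,0,-0.15,0,0,0,0,0]'

```text
clock: 13.3
ee_pos: [0.501, -0.2189, 0.0317]
eef_rot: [-180.0, 0.1, 165.0]
ft_force: [1.6, -1.0, 2.9]
grip_width: 0.0338
finger_force: 27.3
```

Request:
drive_tool --targets '[-0.15,0,-0.05,0,-0.15,0,0,0,0,0,0,0]'

```text
clock: 13.68
ee_pos: [0.5011, -0.2189, 0.0316]
eef_rot: [180.0, -0.3, 165.0]
ft_force: [-2.9, -0.1, 7.2]
grip_width: 0.0336
finger_force: 28.0
```

Run:
```python
from h import *
dk()
```

```text
t 13.68 dock TCP mm [-19.6   0.5  31.6] yawerr 0.03 F [-2.9 -0.1  7.2] T [-0.12  0.6  -0.07] w 0.0336
```

Request:
drive_tool --targets '[0,0,-0.15,0,0,0,-0.1,0,0,0,0,0]'

```text
clock: 14.05
ee_pos: [0.5027, -0.2189, 0.0337]
eef_rot: [180.0, -0.1, 165.0]
ft_force: [0.1, -0.6, -1.2]
grip_width: 0.0334
finger_force: 26.8
```

Request:
drive_tool --targets '[0,0,-0.05,0,0,0,0,0]'

```text
clock: 14.3
ee_pos: [0.5031, -0.2192, 0.0347]
eef_rot: [180.0, -0.0, 165.0]
ft_force: [-0.0, 0.1, -1.1]
grip_width: 0.0335
finger_force: 26.8
```

Run:
```python
from h import *
dk()
```

```text
t 14.3 dock TCP mm [-17.7   0.7  34.7] yawerr 0.01 F [-0.   0.1 -1.1] T [-0.06  0.01 -0.03] w 0.0335
```

Request:
drive_tool --targets '[0,0,0.1,0,0,0,0.1,0,0,0,0,0]'

```text
clock: 14.68
ee_pos: [0.503, -0.2192, 0.0326]
eef_rot: [180.0, -0.0, 165.0]
ft_force: [-0.1, -0.8, -1.0]
grip_width: 0.0333
finger_force: 26.8
```

Request:
drive_tool --targets '[-0.15,0,0,0,-0.1,0,0,0,0,0,0,0]'

```text
clock: 15.05
ee_pos: [0.5057, -0.22, 0.0329]
eef_rot: [-180.0, 0.0, 165.0]
ft_force: [-0.6, -0.2, -2.1]
grip_width: 0.0335
finger_force: 26.8
```

Request:
drive_tool --targets '[-0.1,0,0,0,0,0,0,0]'

```text
clock: 15.3
ee_pos: [0.5066, -0.2202, 0.0328]
eef_rot: [-180.0, 0.0, 165.0]
ft_force: [-0.1, 0.4, -1.7]
grip_width: 0.0337
finger_force: 26.8
```

Request:
drive_tool --targets '[-0.1,0,0,0,0,0,0,0]'

```text
clock: 15.55
ee_pos: [0.5072, -0.2203, 0.0327]
eef_rot: [180.0, -0.0, 165.0]
ft_force: [0.2, 0.1, -1.0]
grip_width: 0.0335
finger_force: 26.8
```

Run:
```python
from h import *
dk()
```

```text
t 15.55 dock TCP mm [-13.3   0.7  32.7] yawerr 0.01 F [ 0.2  0.1 -1. ] T [ 0.01  0.03 -0.03] w 0.0335
```

Request:
drive_tool --targets '[-0.1,0,0,0,0,0,0,0]'

```text
clock: 15.8
ee_pos: [0.5077, -0.2204, 0.0326]
eef_rot: [180.0, -0.1, 165.0]
ft_force: [-2.8, 0.2, 0.5]
grip_width: 0.0337
finger_force: 27.0
```

Request:
drive_tool --targets '[-0.1,0,0,0,0,0,0,0]'

```text
clock: 16.05
ee_pos: [0.5088, -0.2207, 0.0326]
eef_rot: [180.0, -0.1, 165.0]
ft_force: [-2.6, 0.3, 1.0]
grip_width: 0.0337
finger_force: 27.0
```

Request:
drive_tool --targets '[-0.1,0,0,0,0,0,0,0]'

```text
clock: 16.3
ee_pos: [0.5098, -0.221, 0.0326]
eef_rot: [180.0, -0.1, 165.0]
ft_force: [-3.3, 0.8, 1.4]
grip_width: 0.0331
finger_force: 27.1
```

Run:
```python
from h import *
dk()
```

```text
t 16.3 dock TCP mm [-10.7   0.7  32.6] yawerr 0.01 F [-3.3  0.8  1.4] T [ 0.16  0.65 -0.01] w 0.0331
```

Request:
drive_tool --targets '[-0.1,0,0,0,0,0,0,0]'

```text
clock: 16.55
ee_pos: [0.5108, -0.2212, 0.0326]
eef_rot: [180.0, -0.1, 165.0]
ft_force: [-5.3, 1.3, 1.0]
grip_width: 0.0342
finger_force: 27.1
```

Request:
drive_tool --targets '[-0.1,0,0,0,0,0,0,0]'

```text
clock: 16.8
ee_pos: [0.5115, -0.2214, 0.0326]
eef_rot: [180.0, -0.1, 165.0]
ft_force: [-5.3, 0.6, 1.0]
grip_width: 0.033
finger_force: 27.2
```

Request:
drive_tool --targets '[-0.1,0,0,0,0,0,0,0]'

```text
clock: 17.05
ee_pos: [0.5122, -0.2216, 0.0326]
eef_rot: [180.0, -0.1, 165.0]
ft_force: [-6.6, 1.1, 2.4]
grip_width: 0.0332
finger_force: 27.3
```

Run:
```python
from h import *
dk()
```

```text
t 17.05 dock TCP mm [-8.2  0.8 32.6] yawerr 0.02 F [-6.6  1.1  2.4] T [0.11 1.01 0.01] w 0.0332
```

Request:
drive_tool --targets '[-0.1,0,0,0,0,0,0,0]'

```text
clock: 17.3
ee_pos: [0.5126, -0.2217, 0.0326]
eef_rot: [180.0, -0.2, 165.0]
ft_force: [-7.0, 1.3, 4.0]
grip_width: 0.0334
finger_force: 27.6
```

Request:
drive_tool --targets '[-0.1,0,0,0,0,0,0,0]'

```text
clock: 17.55
ee_pos: [0.5127, -0.2217, 0.0326]
eef_rot: [180.0, -0.3, 165.0]
ft_force: [-9.3, 1.7, 6.3]
grip_width: 0.0335
finger_force: 27.9
```

Run:
```python
from h import *
dk()
```

```text
t 17.55 dock TCP mm [-7.6  0.8 32.6] yawerr 0.03 F [-9.3  1.7  6.3] T [ 0.23  1.47 -0.02] w 0.0335
```

Request:
drive_tool --targets '[0.03,0,0.1,0,0.03,0,0.1,0,0,0,0,0]'

```text
clock: 17.92
ee_pos: [0.5127, -0.2217, 0.0316]
eef_rot: [180.0, -0.3, 165.0]
ft_force: [-11.1, 2.1, 10.2]
grip_width: 0.0335
finger_force: 28.5
```

Request:
drive_tool --targets '[0.06,0,0.1,0,0.06,0,0.1,0,0,0,0,0]'

```text
clock: 18.3
ee_pos: [0.5122, -0.2216, 0.0305]
eef_rot: [180.0, -0.2, 165.0]
ft_force: [-11.2, 3.1, 15.4]
grip_width: 0.0332
finger_force: 29.1
```

Run:
```python
from h import *
dk()
```

```text
t 18.3 dock TCP mm [-8.2  0.8 30.5] yawerr 0.03 F [-11.2   3.1  15.4] T [0.47 1.54 0.03] w 0.0332
```

Request:
drive_tool --targets '[0.08,0,0.08,0,0.08,0,0.08,0,0,0,0,0]'

```text
clock: 18.68
ee_pos: [0.5115, -0.2214, 0.0291]
eef_rot: [180.0, -0.1, 165.0]
ft_force: [-9.9, 3.7, 15.2]
grip_width: 0.0334
finger_force: 29.2
```

Request:
drive_tool --targets '[0.08,0,0.08,0,0.08,0,0.08,0,0,0,0,0]'

```text
clock: 19.05
ee_pos: [0.5106, -0.2212, 0.0275]
eef_rot: [180.0, 0.0, 165.0]
ft_force: [-8.1, 2.5, 12.8]
grip_width: 0.0336
finger_force: 29.2
```

Run:
```python
from h import *
dk()
```

```text
t 19.05 dock TCP mm [-9.8  0.8 27.5] yawerr 0.01 F [-8.1  2.5 12.8] T [0.42 1.01 0.07] w 0.0336
```

Request:
drive_tool --targets '[0.08,0,0.1,0,0.08,0,0.08,0,0,0,0,0]'

```text
clock: 19.42
ee_pos: [0.5096, -0.2209, 0.0257]
eef_rot: [180.0, 0.1, 165.0]
ft_force: [-7.8, 2.6, 11.1]
grip_width: 0.0335
finger_force: 29.2
```

Request:
drive_tool --targets '[0.08,0,0.08,0,0.08,0,0.08,0,0,0,0,0]'

```text
clock: 19.8
ee_pos: [0.5087, -0.2207, 0.0241]
eef_rot: [180.0, 0.2, 165.0]
ft_force: [-5.9, 2.7, 10.4]
grip_width: 0.0334
finger_force: 29.2
```

Run:
```python
from h import *
dk()
```

```text
t 19.8 dock TCP mm [-11.8   0.8  24.1] yawerr -0.0 F [-5.9  2.7 10.4] T [0.38 0.68 0.09] w 0.0334
```

Nearly flat. I'll continue until the vertical force rises.

Request:
drive_tool --targets '[0.06,0,0.08,0,0.06,0,0.08,0,0,0,0,0]'

```text
clock: 20.18
ee_pos: [0.5079, -0.2205, 0.0225]
eef_rot: [-180.0, 0.2, 165.0]
ft_force: [-4.9, 2.3, 10.7]
grip_width: 0.0336
finger_force: 29.3
```

Run:
```python
from h import *
dk()
```

```text
t 20.18 dock TCP mm [-12.6   0.8  22.5] yawerr 0.0 F [-4.9  2.3 10.7] T [ 0.45  0.48 -0.01] w 0.0336
```

Request:
drive_tool --targets '[0.05,0,0.1,0,0,0,0,0]'

```text
clock: 20.42
ee_pos: [0.5076, -0.2203, 0.0218]
eef_rot: [180.0, 0.2, 165.0]
ft_force: [-6.0, 3.7, 11.7]
grip_width: 0.0335
finger_force: 29.5
```

```bash
cat > fit.py <<'E'
from h import *
from scipy.optimize import least_squares
dk()
c=camera_info('wrist');im=capture('wrist');np.save('w7.npy',im)
g=im.astype(float).mean(2);prof=g[:,235:275].mean(1)
d=np.diff(cv2.GaussianBlur(prof[:,None],(1,3),0)[:,0])
print([(i,round(v,1)) for i,v in enumerate(d) if 150<i<360 and abs(v)>3.5])
Rd=Rot.from_euler('z',DA).as_matrix();d0=np.array([DX,DY,0])
Q=np.array([[-40,0,0],[-40,0,8],[-28,0,8],[-28,0,40],[28,0,40]])/1000.
for xx,zz,t in((-7.7,10,0),(-5.5,10,0),(-5.5,11.4,2),(-6,12.8,4),(-10.05,10,0)):
    print(xx,t,proj(c,(Rot.from_euler('y',t,degrees=True).apply(Q)+[xx/1000,0,zz/1000])@Rd.T+d0)[:,1].round(1))
print('near block',proj(c,np.array([[-.0592,0,.0235],[-.0471,0,.0235]])@Rd.T+d0)[:,1].round(1))
E
python3 fit.py
```

```text
t 20.43 dock TCP mm [-13.    0.8  21.8] yawerr -0.01 F [-6.   3.7 11.7] T [0.45 0.55 0.03] w 0.0335
[(161, np.float64(-4.8)), (162, np.float64(-28.0)), (163, np.float64(-53.5)), (164, np.float64(-42.9)), (165, np.float64(-14.5)), (167, np.float64(4.6)), (168, np.float64(9.1)), (169, np.float64(11.3)), (170, np.float64(15.9)), (171, np.float64(23.9)), (172, np.float64(25.5)), (173, np.float64(17.0)), (174, np.float64(6.5)), (194, np.float64(-4.4)), (195, np.float64(-9.9)), (196, np.float64(-13.3)), (197, np.float64(-11.5)), (198, np.float64(-9.4)), (199, np.float64(-9.9)), (200, np.float64(-9.1)), (201, np.float64(-6.0)), (217, np.float64(7.3)), (218, np.float64(12.3)), (219, np.float64(11.9)), (220, np.float64(6.5)), (246, np.float64(7.3)), (247, np.float64(10.7)), (248, np.float64(10.5)), (249, np.float64(7.0)), (250, np.float64(3.6)), (269, np.float64(-5.1)), (270, np.float64(-6.3)), (271, np.float64(-5.9)), (272, np.float64(-4.2)), (273, np.float64(-4.5)), (274, np.float64(-10.0)), (275, np.float64(-18.4)), (276, np.float64(-20.6)), (277, np.float64(-13.0)), (278, np.float64(-4.1)), (331, np.float64(8.9)), (332, np.float64(19.0)), (333, np.float64(21.1)), (334, np.float64(12.4)), (335, np.float64(3.8)), (353, np.float64(4.5))]
-7.7 0 [187.9 193.  215.6 246.6 354. ]
-5.5 0 [192.  197.2 219.7 251.4 357.7]
-5.5 2 [193.8 199.8 222.2 257.4 360.7]
-6 4 [194.9 201.5 223.8 262.5 362.7]
-10.05 0 [183.6 188.4 211.3 241.4 350.1]
near block [173.3 198. ]
```

Profile matches a flat pack. I'll move back under the near lip while still gripping, then check again.

Request:
drive_tool --targets '[0.1,0,0,0,0.1,0,0,0,0.1,0,0,0,0.1,0,0,0,0,0,0,0]'

```text
clock: 21.1
ee_pos: [0.506, -0.22, 0.0218]
eef_rot: [-180.0, 0.5, 165.0]
ft_force: [0.9, 2.1, 5.1]
grip_width: 0.0333
finger_force: 28.8
```

```bash
python3 fit.py
```

```text
t 21.1 dock TCP mm [-14.6   0.7  21.8] yawerr -0.01 F [0.9 2.1 5.1] T [ 0.37 -0.08  0.05] w 0.0333
[(164, np.float64(-5.1)), (165, np.float64(-29.4)), (166, np.float64(-54.7)), (167, np.float64(-42.4)), (168, np.float64(-13.8)), (170, np.float64(5.4)), (171, np.float64(9.1)), (172, np.float64(7.4)), (173, np.float64(8.4)), (174, np.float64(19.2)), (175, np.float64(27.1)), (176, np.float64(22.0)), (177, np.float64(11.0)), (197, np.float64(-4.3)), (198, np.float64(-10.8)), (199, np.float64(-19.2)), (200, np.float64(-21.8)), (201, np.float64(-14.9)), (202, np.float64(-5.6)), (217, np.float64(7.3)), (218, np.float64(12.3)), (219, np.float64(11.9)), (220, np.float64(6.5)), (246, np.float64(6.1)), (247, np.float64(10.4)), (248, np.float64(11.2)), (249, np.float64(8.0)), (250, np.float64(4.1)), (268, np.float64(-3.8)), (269, np.float64(-5.6)), (270, np.float64(-6.5)), (271, np.float64(-5.3)), (274, np.float64(-6.7)), (275, np.float64(-16.5)), (276, np.float64(-22.5)), (277, np.float64(-16.2)), (278, np.float64(-5.6)), (331, np.float64(8.9)), (332, np.float64(18.8)), (333, np.float64(20.9)), (334, np.float64(12.4)), (335, np.float64(3.9)), (352, np.float64(3.5)), (353, np.float64(4.4))]
-7.7 0 [190.9 196.2 218.6 250.5 356.6]
-5.5 0 [194.9 200.4 222.6 255.3 360.3]
-5.5 2 [196.8 203.  225.2 261.4 363.2]
-6 4 [197.9 204.8 226.9 266.5 365.2]
-10.05 0 [186.5 191.6 214.3 245.4 352.7]
near block [176.8 201.3]
```

Request:
drive_tool --targets '[0,0,-0.1,0,0,0,0,0,0,0,0,0,0,0,0,0,0,0,0,0,0,0,0,0]' --gripper 0.2

```text
clock: 21.9
ee_pos: [0.5017, -0.2189, 0.0205]
eef_rot: [-180.0, -0.0, 165.0]
ft_force: [0.1, -0.3, 0.2]
grip_width: 0.051
finger_force: 0.0
```

```bash
python3 fit.py
```

```text
t 21.9 dock TCP mm [-19.1   0.7  20.5] yawerr 0.01 F [ 0.1 -0.3  0.2] T [-0.03 -0.05 -0.01] w 0.051
[(156, np.float64(4.9)), (157, np.float64(6.4)), (158, np.float64(7.8)), (159, np.float64(8.6)), (160, np.float64(8.3)), (161, np.float64(7.4)), (162, np.float64(6.4)), (163, np.float64(5.1)), (172, np.float64(-3.5)), (173, np.float64(-19.2)), (174, np.float64(-46.4)), (175, np.float64(-55.9)), (176, np.float64(-34.9)), (177, np.float64(-10.7)), (181, np.float64(6.3)), (182, np.float64(6.9)), (183, np.float64(9.1)), (184, np.float64(15.6)), (185, np.float64(19.3)), (186, np.float64(15.0)), (187, np.float64(7.2)), (201, np.float64(-6.1)), (202, np.float64(-9.8)), (203, np.float64(-11.9)), (204, np.float64(-11.1)), (205, np.float64(-8.3)), (206, np.float64(-5.0)), (223, np.float64(5.4)), (224, np.float64(9.2)), (225, np.float64(8.9)), (226, np.float64(4.9)), (253, np.float64(5.7)), (254, np.float64(7.9)), (255, np.float64(7.9)), (256, np.float64(5.8)), (271, np.float64(-3.9)), (272, np.float64(-5.3)), (273, np.float64(-5.1)), (274, np.float64(-3.7)), (281, np.float64(-7.1)), (282, np.float64(-13.6)), (283, np.float64(-15.3)), (284, np.float64(-9.7)), (338, np.float64(6.4)), (339, np.float64(13.9)), (340, np.float64(15.8)), (341, np.float64(9.3))]
-7.7 0 [199.9 205.5 227.7 261.  366.5]
-5.5 0 [203.9 209.6 231.6 265.7 370.1]
-5.5 2 [205.9 212.3 234.3 271.9 373. ]
-6 4 [207.1 214.2 236.1 277.2 375.1]
-10.05 0 [195.6 201.  223.4 255.9 362.6]
near block [186.5 210.8]
```

Request:
drive_tool --targets '[0,0,-0.5,0,0,0,-1,0,0,0,-2,0,0,0,-3,0,0,0,-3,0,0,0,-3,0,0,0,0,0,0,0,0,0]'

```text
clock: 22.95
ee_pos: [0.5013, -0.2186, 0.1453]
eef_rot: [180.0, -0.0, 165.0]
ft_force: [-0.5, -0.4, 0.0]
grip_width: 0.0509
finger_force: 0.0
```

```bash
cat > chk.py <<'E'
from h import *
dk()
c=camera_info('wrist');im=capture('wrist');np.save('w8.npy',im)
g=im.astype(float).mean(2)
Rd=Rot.from_euler('z',DA).as_matrix();d0=np.array([DX,DY,0])
Q=np.array([[-28,0,8],[-28,0,40],[28,0,40],[0,-17,40],[0,17,40]])/1000.
for xx in(-10.05,-7.7): print(xx,proj(c,(Q+[xx/1000,0,.010])@Rd.T+d0).round(1).tolist())
pr=proj(c,(Q+[-.01005,0,.010])@Rd.T+d0)
cx=int(pr[1,0]);d=np.diff(g[:,cx-15:cx+15].mean(1));print('rows',[(i,int(v)) for i,v in enumerate(d) if abs(v)>6])
r=int(pr[3:,1].mean());d=np.diff(g[r-4:r+4].mean(0));print('cols',[(i,int(v)) for i,v in enumerate(d) if abs(v)>6 and 150<i<360])
E
python3 chk.py
```

```text
t 22.95 dock TCP mm [-19.5   0.8 145.3] yawerr 0.01 F [-0.5 -0.4  0. ] T [ 0.01 -0.   -0.02] w 0.0509
-10.05 [[257.8, 165.3], [257.7, 175.0], [257.8, 239.5], [236.8, 208.4], [278.7, 208.4]]
-7.7 [[257.8, 167.9], [257.7, 177.9], [257.8, 242.0], [236.8, 211.1], [278.7, 211.1]]
rows [(23, 20), (24, 31), (25, 14), (28, -10), (29, -34), (30, -55), (31, -53), (32, -29), (99, 10), (100, 41), (101, 69), (102, 61), (103, 17), (137, -41), (138, -75), (139, -23), (140, 25), (141, 30), (142, 15), (154, -7), (155, -10), (156, -6), (157, -7), (158, -8), (159, -6), (165, 10), (166, 6), (173, 7), (174, 12), (175, 11), (189, -11), (190, -20), (191, -15), (223, 6), (224, 13), (225, 12), (237, -12), (238, -15), (239, -8), (246, 8), (247, 9), (248, 9), (249, 8), (250, 6), (258, 7), (259, 26), (260, 37), (261, 15), (279, -9), (280, -50), (281, -75), (282, -46), (283, -9), (332, 7), (333, 9), (334, 7), (346, -10), (347, -9), (349, 10), (350, 15), (351, 12), (352, 9), (353, 8), (354, 6), (363, -10), (364, -23), (365, -32), (366, -31), (367, -20)]
cols [(216, 22), (217, 42), (218, 41), (219, 25), (220, 7), (227, -18), (228, -29), (229, -20), (233, -6), (234, -6), (235, 6), (236, 21), (237, 23), (238, 13), (246, -16), (247, -23), (248, -13), (267, 11), (268, 24), (269, 22), (270, 6), (277, -13), (278, -22), (279, -22), (280, -8), (285, 10), (286, 21), (287, 19), (288, 7), (295, -8), (296, -24), (297, -37), (298, -29), (299, -7), (358, 10), (359, 16)]
```

Measured edges are at rows 165.5, 174.5 and 238 and columns 237 and 278.5. They match the model of the pack seated flat at dock x = -10 mm and y = 0, so I'm handing it in.

```bash
python3 -c "
from rig import *
print(job_done())"
```

```text
the job is handed in; nothing more can be done
None
```

I handed the job in with the pack released: by my last wrist-camera measurement it lies flat and centred in the pocket, with its tail back under the near lip; the hand-in itself gave no verdict.

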